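# Re-rack the borehole core tubes in reverse order

## Task

Move the four capped soil-sample tubes from the field carrier (round sockets) into the bench rack (square bays), one tube to a bay, in reverse order: the tube that stands next to the carrier's lifting loop goes into the bay farthest from the rack's lifting loop, and so on along the row, until the tube farthest from the carrier's loop stands next to the rack's loop. The tubes hold undisturbed cores: keep them upright throughout and set them down, do not drop them.

Things in the scene. Friction and masses are not known exactly. Their poses are not given: they have to be found in the camera images.
- carrier: The field carrier: fixed flat aluminium plate 74 x 324 x 8 mm with four round grey sockets in a row on it. Origin on its underside, mid-row; y runs along the row to the end with the lifting loop (upright steel wire loop across that end, 50 mm wide, 49 mm high, at y = +152 mm), z up. The places in the row are at y = -105, -35, +35, +105 mm, x = 0.
- rack: The bench rack: fixed plywood strip 74 x 324 mm with a row of four open square bays, empty at the start. Origin on its underside, mid-row; y runs along the row to the end with the lifting loop (as on the carrier, y = +152 mm), z up. Bay centres at y = -105, -35, +35, +105 mm, x = 0; bays 66 mm square inside, floor 8 mm above the underside, 4 mm thick walls rising 16 mm above the floor.
- tube_1: The shortest sample tube: upright steel cylinder with black rubber end caps, 38 mm diameter, 66 mm long, 100 g give or take a third. Origin at the centre of its lower end, z up its axis. At the start it stands loosely in socket 1, its lower end 12 mm above the table.
- tube_2: The second shortest sample tube: upright steel cylinder with black rubber end caps, 38 mm diameter, 78 mm long, 120 g give or take a third. Origin at the centre of its lower end, z up its axis. At the start it stands loosely in socket 2, its lower end 12 mm above the table.
- tube_3: The second longest sample tube: upright steel cylinder with black rubber end caps, 38 mm diameter, 90 mm long, 140 g give or take a third. Origin at the centre of its lower end, z up its axis. At the start it stands loosely in socket 3, its lower end 12 mm above the table.
- tube_4: The longest sample tube: upright steel cylinder with black rubber end caps, 38 mm diameter, 102 mm long, 160 g give or take a third. Origin at the centre of its lower end, z up its axis. At the start it stands loosely in socket 4, its lower end 12 mm above the table.
- socket_1: The grey round socket, fixed on the carrier, in which tube 1 stands at the start and which marks that tube's original place in the row: 54 mm outside, 44 mm inside, 18 mm high with a 4 mm floor. Origin at the centre of its underside, 8 mm above the table.
- socket_2: The grey round socket, fixed on the carrier, in which tube 2 stands at the start and which marks that tube's original place in the row: 54 mm outside, 44 mm inside, 22 mm high with a 4 mm floor. Origin at the centre of its underside, 8 mm above the table.
- socket_3: The grey round socket, fixed on the carrier, in which tube 3 stands at the start and which marks that tube's original place in the row: 54 mm outside, 44 mm inside, 26 mm high with a 4 mm floor. Origin at the centre of its underside, 8 mm above the table.
- socket_4: The grey round socket, fixed on the carrier, in which tube 4 stands at the start and which marks that tube's original place in the row: 54 mm outside, 44 mm inside, 30 mm high with a 4 mm floor. Origin at the centre of its underside, 8 mm above the table.
There are look-alikes about, which are no part of the job. Leave any purple look-alike of the tube_4 alone.

How it is judged:
By the outcome, as a careful person would: the job done as asked, in the order asked, and still so for the second after the job is handed in, with the robot touching nothing.
It also fails if it takes over 80 s, if anything falls off the work surface, if the arm or the gripper's body presses on something with over 40 N, if the wrist force passes 120 N, or if a joint passes its speed limit or range.

## Robot

A 6-joint arm with a two-finger parallel gripper is mounted at the origin on a cart in front of the work surface, level with it; the furniture and walls round the work are solid. World frame = base frame: x ahead of the robot, y to its left, z up, the work surface at z = 0. Lengths are in m, angles in rad, forces in N, time in s.
With the tool pointing down it reaches from about 0.3 to 0.75 m from the base axis. Payload 8.5 kg.
Tool frame: the origin (TCP) lies at the centre of the arm's flange, where the gripper is bolted on; the fingertips stand 166 mm ahead of it and the grasp point (between the pads) lies env.hold_point_z ahead of it (env.hold_point_z is the distance from the TCP to the grasp point, in m); z points along the fingers, y is the line along which they close (so a half turn about z gives the same grasp; the last joint's range is limited). The gripper opens to 88 mm and grips with 3 to 60 N. Pads are 18 mm wide; open, the fingers measure 123 mm over their backs; the gripper's body (75 mm by 187 mm) begins 45 mm behind the grasp point.
Start: joints at [0.902, 0.381, 1.297, -0, 1.464, -0.215], TCP at [0.241, 0.494, 0.405] pointing down, gripper open.
Joint ranges: [-3.11, 3.11], [-0.89, 2.33], [0.22, 2.48], [-1.42, 4.56], [0.17, 2.85], [-2.88, 2.88]. Speed limits (rad/s): [2.39, 2.39, 3.14, 3.14, 3.14, 3.14].

## Interface

Orientations are given as a rotation vector (axis times angle).
In Python, from rig import env gives the robot as it stands.
- The arm moves only by the tool drive_tool, never from a script. Its argument "motion" is a list of rows, each an object with "hand": the finger opening in cm, from 0 to 8.81; "xyz": the shift along the tool's x, y, z in cm, a list of three; "twist": the turn, a rotation vector about the tool's x, y, z in degrees, a list of three. A call has 1 to 5 rows; each row is the pose to reach, as a shift and turn from the pose commanded when the call began, along the tool's axes at that moment; what a row does not reach only later rows make up. A row lasts 1/8 s, in which the tool goes at most 62.5 mm and 10.7 degrees, less where a joint would pass 70% of its speed; a pose out of reach is approached as far as the arm can. A call with a gripper value outside its range is refused whole. The fingers move at their own pace and stop on an object; the grip force is fixed at half the most. Time passes only in rows, so rows that repeat a pose let the fingers close. It gives the time, the measured TCP pose, the force and the opening at its end, in the units of the state.
- env.get_state(): the state, without advancing time (a new reading comes with each control period).
- env.snapshot(name): name is "side" or "top"; returns (picture, depth): 384x512x3 uint8, blue, green, red; 384x512 float32, m along the optical axis (not along the pixel's ray), 0 where there is no reading.
- env.camera_params(name): a dict with "fx", "fy", "cx", "cy" (pixels), "R" (3x3) and "t" (3): a world point X has camera coordinates R X + t. Camera axes: x right, y down, z forward; pixel columns grow to the right and rows downward; lengths in m; the calibration is good to about 2 mm. A picture is of the moment at which its call begins. camera_params takes no time and is no camera call.
- env.hand_in(): hands the job in, once; it reports no verdict.
The state is a dict: "time_s": time; "joint_positions": joint angles; "qvel": joint speeds; "joint_torque": joint torques, N m; "position": TCP position; "ee_rot": TCP orientation; "contact_force": force on the tool from outside, world axes, zero at the start; "moment": the same for the moment, N m; "width": finger opening in m.
Only numpy, scipy, OpenCV 4.12 (cv2) and the standard library are available. Lean on these libraries where they do the work, as an engineer would, in place of code of your own. Each camera call takes 0.05 s, during which the arm holds its last target. There are 200 camera calls.

## Working session

There is one attempt and no reset: what is moved stays moved. The work goes in short steps, Python scripts to look and compute and a tool call to move; the robot and the scene stay as the last step left them, time stands still between calls to the robot, and variables do not carry over. Pictures are saved under pics/ and viewed, on a budget of 14 in all, crops included, one or two more only if the job needs it, and the job is handed in when it is done.

Besides the shell and the picture viewer there is one more tool, called after "Request:" as a command line: name --argument value ..., lists and objects as JSON in quotes. drive_tool: Moves the arm, as the interface text tells. Its arguments: {"type":"object","properties":{"motion":{"type":"array","items":{"type":"object","properties":{"hand":{"type":"number"},"xyz":{"type":"array","items":{"type":"number"}},"twist":{"type":"array","items":{"type":"number"}}}}}},"required":["motion"]}

```bash
mkdir -p pics; ls
python3 - <<'E'
from rig import env
import cv2,numpy as np
s=env.get_state();print({k:np.round(v,3).tolist() for k,v in s.items()},env.hold_point_z)
for n in("top","side"):
    p,d=env.snapshot(n);cv2.imwrite(f"pics/{n}0.png",p);np.save(f"{n}0.npy",d);c=env.camera_params(n);print(n,{k:np.round(v,4).tolist() for k,v in c.items()})
E
```

```text
pics
{'time_s': 0.0, 'joint_positions': [0.902, 0.381, 1.298, -0.0, 1.464, -0.215], 'qvel': [0.002, -0.0, 0.002, -0.001, -0.001, -0.001], 'joint_torque': [0.001, -43.792, -22.456, 0.071, 0.035, -0.0], 'position': [0.241, 0.494, 0.404], 'ee_rot': [-0.707, -3.061, 0.002], 'contact_force': [-0.009, -0.511, 0.898], 'moment': [-0.02, -0.029, 0.043], 'width': 0.088} 0.1473
top {'fx': 360.7055, 'fy': 360.7055, 'cx': 253.9234, 'cy': 187.7698, 'R': [[0.0089, -1.0, -0.0035], [-0.9915, -0.0083, -0.1301], [0.13, 0.0046, -0.9915]], 't': [-0.0226, 0.5527, 0.8367]}
side {'fx': 406.2211, 'fy': 406.2211, 'cx': 260.1297, 'cy': 192.2936, 'R': [[0.9121, -0.4095, 0.0175], [-0.2792, -0.6522, -0.7048], [0.3, 0.638, -0.7092]], 't': [-0.5068, 0.1633, 0.7356]}
```

View pics/top0.png

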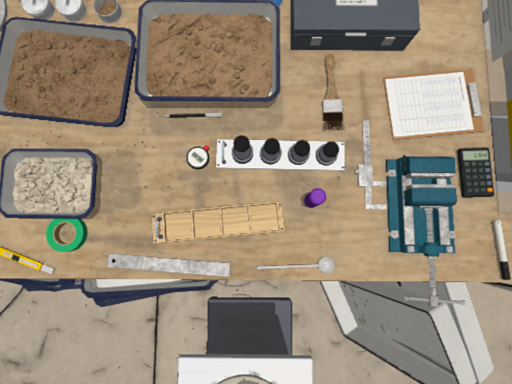

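View pics/side0.png

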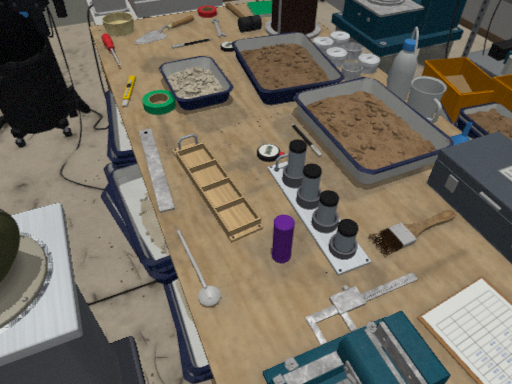

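The top view shows the carrier at (281,154), with its four black-capped tubes at (242,150), (271,151), (301,152) and (329,153). The rack is at (218,222), and a purple tube stands at (315,197). Both loops look to be at the left ends, so I'll check that in enlarged crops and measure.

```bash
cat > h.py <<'E'
import numpy as np,cv2
from rig import env
def cloud(n,d):
    c=env.camera_params(n);v,u=np.mgrid[:d.shape[0],:d.shape[1]]
    P=np.stack([(u-c["cx"])/c["fx"]*d,(v-c["cy"])/c["fy"]*d,d],-1)
    W=(P-np.array(c["t"]))@np.array(c["R"]); W[d==0]=np.nan
    return W
E
python3 - <<'E'
from h import *
t=cv2.imread("pics/top0.png");s=cv2.imread("pics/side0.png")
a=cv2.resize(t[125:245,145:365],None,fx=3.6,fy=3.6,interpolation=3)[:,:792]
cv2.imwrite("pics/crop_t.png",a)
cv2.imwrite("pics/crop_s.png",cv2.resize(s[120:280,165:375],None,fx=3.7,fy=3.7,interpolation=3))
for n,im in(("top",t),("side",s)):
    W=cloud(n,np.load(n+"0.npy"));z=W[...,2];print(n,"table",np.nanmedian(z))
    reg=(W[...,0]>.3)&(W[...,0]<.62)&(abs(W[...,1])<.3)
    for lo,hi in((.066,.2),):
        m=(reg&(z>lo)&(z<hi)).astype(np.uint8)
        k,l,st,ce=cv2.connectedComponentsWithStats(m)
        for i in range(1,k):
            if st[i,4]>30:
                Q=W[l==i];zm=np.nanpercentile(Q[:,2],95);T=Q[Q[:,2]>zm-.006]
                e=(T[:,:2].max(0)+T[:,:2].min(0))/2
                print(ce[i].round(),st[i,4],"top z",zm.round(4),"mid",e.round(4),"mean",T[:,:2].mean(0).round(4),"ext",np.ptp(T[:,:2],axis=0).round(3), "bgr",im[l==i].mean(0).round())
E
```

```text
top table 0.0009777847844608901
[316. 196.] 257 top z 0.1038 mid [ 0.5275 -0.1592] mean [ 0.5275 -0.1589] ext [0.036 0.036] bgr [151.  59. 115.]
side table 0.00012466792115616216
[284. 228.] 491 top z 0.1027 mid [ 0.5263 -0.1644] mean [ 0.5253 -0.1659] ext [0.037 0.036] bgr [107.  33.  77.]
```

View pics/crop_t.png

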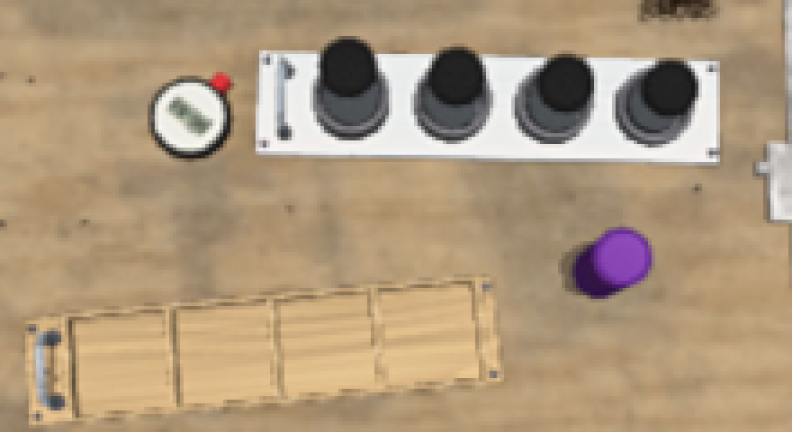

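View pics/crop_s.png

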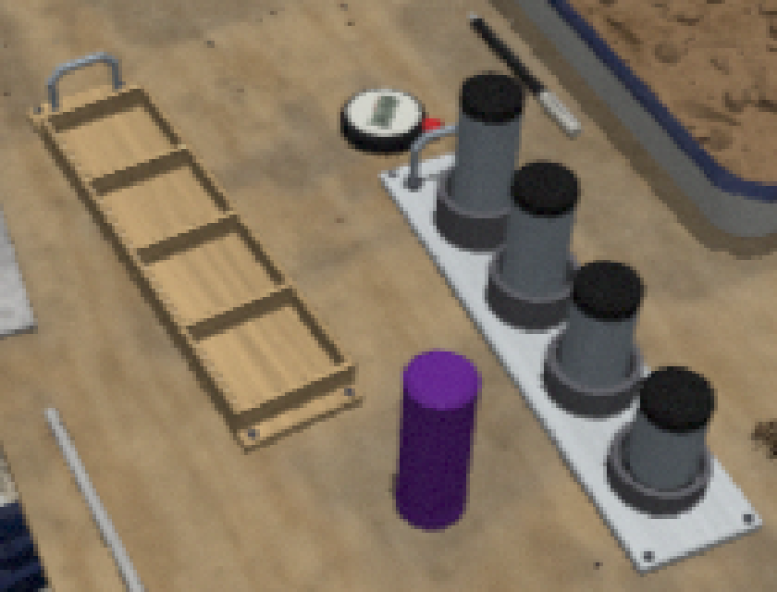

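Both loops are at the left (+y) ends: carrier loop at crop (285,97), rack loop at (48,370). The tubes run from tallest (4) beside the carrier loop to shortest (1) at the right. There are two lookalikes for tube 4, at full-image pixels (242,150) black-capped in socket 4, and (316,196) purple standing loose. Tube 4 is the black-capped one, and the purple one stays put.

Run:
```python
from h import *
for n in("top","side"):
    im=cv2.imread(f"pics/{n}0.png");W=cloud(n,np.load(n+"0.npy"));z=W[...,2];x=W[...,0];y=W[...,1]
    reg=(x>.3)&(x<.73)&(abs(y+.02)<.3)
    print(n)
    m=(reg&(z>.05)&(z<.2)).astype(np.uint8)
    k,l,st,ce=cv2.connectedComponentsWithStats(m,connectivity=4)
    for i in range(1,k):
        if st[i,4]>25:
            Q=W[l==i];zm=np.nanpercentile(Q[:,2],95);T=Q[Q[:,2]>zm-.005]
            c,r=cv2.minEnclosingCircle(T[:,:2].astype(np.float32))
            print(ce[i].round(),st[i,4],"top z",zm.round(4),"circ",np.round(c,4),round(r,4),"mean",T[:,:2].mean(0).round(4))
    # carrier plate: bright white, rack: wood above the table
    white=reg&(im.min(-1)>170)&(z>.003)&(z<.014)&(y>-.27)&(y<.12)&(x>.56)&(x<.7)
    wood=reg&(z>.004)&(z<.035)&(x<.53)&(x>.36)&(y<.27)&(y>-.13)
    for nm,mk in(("carrier",white),("rack",wood)):
        mk=cv2.morphologyEx(mk.astype(np.uint8),cv2.MORPH_OPEN,np.ones((2,2)))
        k,l,st,ce=cv2.connectedComponentsWithStats(mk);i=1+st[1:,4].argmax()
        P=W[l==i];print(nm,len(P),cv2.minAreaRect(P[:,:2].astype(np.float32)), "z",np.percentile(P[:,2],[5,50,95]).round(4))
        r=cv2.minAreaRect(P[:,:2].astype(np.float32));print(np.round(cv2.boxPoints(r),3).tolist())
```

```text
top
[241. 145.] 298 top z 0.1157 circ [0.6448 0.0128] 0.0186 mean [0.6447 0.0128]
[271. 147.] 273 top z 0.1038 circ [ 0.6424 -0.0564] 0.0187 mean [ 0.6424 -0.0562]
[301. 149.] 254 top z 0.092 circ [ 0.6412 -0.1267] 0.0188 mean [ 0.6414 -0.1268]
[330. 149.] 241 top z 0.0799 circ [ 0.642  -0.1964] 0.0187 mean [ 0.6417 -0.1963]
[316. 197.] 271 top z 0.1038 circ [ 0.5279 -0.1592] 0.0185 mean [ 0.5274 -0.1589]
carrier 1733 ((0.6380113363265991, -0.08538088202476501), (0.32234400510787964, 0.05222209915518761), 84.48519897460938) z [nan nan nan]
[[0.597000002861023, -0.24300000071525574], [0.6489999890327454, -0.24799999594688416], [0.6790000200271606, 0.0729999989271164], [0.628000020980835, 0.07800000160932541]]
rack 3914 ((0.4740825593471527, 0.07189127802848816), (0.07094695419073105, 0.32520315051078796), 7.4698967933654785) z [nan nan nan]
[[0.4180000126361847, 0.2290000021457672], [0.46000000834465027, -0.09399999678134918], [0.5299999713897705, -0.08500000089406967], [0.4880000054836273, 0.23800000548362732]]
side
[304. 166.] 1000 top z 0.1137 circ [0.6436 0.0075] 0.0198 mean [0.64
[... 175 characters left out ...]
[347. 230.] 420 top z 0.079 circ [ 0.6406 -0.2019] 0.0189 mean [ 0.6397 -0.203 ]
carrier 1136 ((0.6110003590583801, -0.09857380390167236), (0.07127837836742401, 0.31508487462997437), 12.514069557189941) z [nan nan nan]
[[0.5419999957084656, 0.04800000041723251], [0.6100000143051147, -0.25999999046325684], [0.6800000071525574, -0.24500000476837158], [0.6119999885559082, 0.06300000101327896]]
rack 3717 ((0.4708390533924103, 0.07495736330747604), (0.08597034215927124, 0.3383157253265381), 7.251837253570557) z [nan nan nan]
[[0.40700000524520874, 0.2370000034570694], [0.44999998807907104, -0.09799999743700027], [0.5350000262260437, -0.08699999749660492], [0.492000013589859, 0.24799999594688416]]
```

```bash
cat >> h.py <<'E'
def onplane(n,uv,z):
    c=env.camera_params(n);R=np.array(c["R"]);o=-R.T@c["t"]
    r=np.c_[(uv[:,0]-c["cx"])/c["fx"],(uv[:,1]-c["cy"])/c["fy"],np.ones(len(uv))]@R
    return (o+r*((z-o[2])/r[:,2])[:,None])[:,:2]
def proj(n,X):
    c=env.camera_params(n);p=X@np.array(c["R"]).T+c["t"];return np.c_[p[:,0]/p[:,2]*c["fx"]+c["cx"],p[:,1]/p[:,2]*c["fy"]+c["cy"]]
E
python3 - <<'E'
from h import *
def fit(W2,M):
    a=M-M.mean(0);b=W2-W2.mean(0);H=a.T@b;th=np.arctan2(H[0,1]-H[1,0],H[0,0]+H[1,1])
    R=np.array([[np.cos(th),-np.sin(th)],[np.sin(th),np.cos(th)]]);t=W2.mean(0)-R@M.mean(0)
    return t,th,R,np.abs(W2-(M@R.T+t)).max()
M=np.array([[.037,.162],[-.037,.162],[-.037,-.162],[.037,-.162]])
# top crop: TL BL BR TR ; side crop: same corners
T={"rack":[(25,318),(30,425),(501,380),(496,277)],"carrier":[(259,51),(256,154),(719,164),(720,61)]}
S={"rack":[(133,88),(28,112),(247,450),(362,402)],"carrier":[(478,150),(380,175),(643,571),(762,521)]}
for nm in T:
    for n,D,f,o in(("top",T,3.6,(145,125)),("side",S,3.7,(165,120))):
        t,th,R,e=fit(onplane(n,np.array(D[nm],float)/f+o,.008),M)
        pl=np.array([[0,y] for y in(-.105,-.035,.035,.105)])@R.T+t
        print(nm,n,t.round(4),"yaw",np.degrees(th).round(2),"res",e.round(4),pl.round(4).tolist())
E
```

```text
rack top [0.4703 0.0698] yaw 5.62 res 0.002 [[0.4806, -0.0347], [0.4737, 0.035], [0.4669, 0.1047], [0.46, 0.1743]]
rack side [0.4696 0.0611] yaw 5.12 res 0.0081 [[0.479, -0.0435], [0.4727, 0.0262], [0.4665, 0.0959], [0.4602, 0.1657]]
carrier top [ 0.6412 -0.0844] yaw -0.82 res 0.0009 [[0.6397, -0.1894], [0.6407, -0.1194], [0.6417, -0.0494], [0.6427, 0.0206]]
carrier side [ 0.6407 -0.089 ] yaw -0.44 res 0.0035 [[0.6399, -0.194], [0.6404, -0.124], [0.6409, -0.054], [0.6415, 0.016]]
```

The row is offset from the plate's ends: the loop-end margin is longer. I'll take the bay centres from the bay walls directly instead.

Run:
```python
from h import *
# bay wall lines (mid) in top crop
p=np.array([(72,367),(175,358),(276,350),(377,341),(479,332)],float)/3.6+(145,125)
w=onplane("top",p,.022);print(w.round(4).tolist(),np.linalg.norm(np.diff(w,axis=0),axis=1).round(4))
im=cv2.imread("pics/top0.png");W=cloud("top",np.load("top0.npy"))
# wall tops from depth
m=(W[...,2]>.017)&(W[...,2]<.033)&(W[...,0]<.53)&(W[...,0]>.4)&(W[...,1]<.22)&(W[...,1]>-.12)
Q=W[m][:,:2].astype(np.float32);print(len(Q),cv2.minAreaRect(Q))
rows=[]
ctr=w.mean(0);th=np.radians(5.5);M=[[0,y] for y in(-.105,-.035,.035,.105)]
R=np.array([[np.cos(th),-np.sin(th)],[np.sin(th),np.cos(th)]]);B=np.array(M)@R.T+ctr
print("ctr",ctr,B.round(4).tolist())
# overlay check: bay inner squares at wall-top height and tube axes
big=cv2.resize(im[125:245,145:365],None,fx=3.6,fy=3.6,interpolation=3)
for b in B:
    sq=np.array([[s,t] for s,t in((.033,.033),(-.033,.033),(-.033,-.033),(.033,-.033))])@R.T+b
    q=(proj("top",np.c_[sq,np.full(4,.024)])-(145,125))*3.6
    cv2.polylines(big,[np.int32(q)],True,(0,0,255),1)
for t in((.6448,.0128),(.6424,-.0564),(.6412,-.1267),(.642,-.1964)):
    q=(proj("top",np.array([[*t,.026]]))-(145,125))*3.6;cv2.drawMarker(big,tuple(np.int32(q[0]).tolist()),(0,0,255),0,12,1)
cv2.imwrite("pics/ov.png",big)
```

```text
[[0.4571, 0.1972], [0.4637, 0.1279], [0.4697, 0.0598], [0.4763, -0.0082], [0.483, -0.0771]] [0.0696 0.0683 0.0684 0.0692]
681 ((0.4715251326560974, 0.06744284182786942), (0.0741695761680603, 0.2931153178215027), 5.77929162979126)
ctr [0.46995759 0.05990726] [[0.48, -0.0446], [0.4733, 0.0251], [0.4666, 0.0947], [0.4599, 0.1644]]
```

View pics/ov.png

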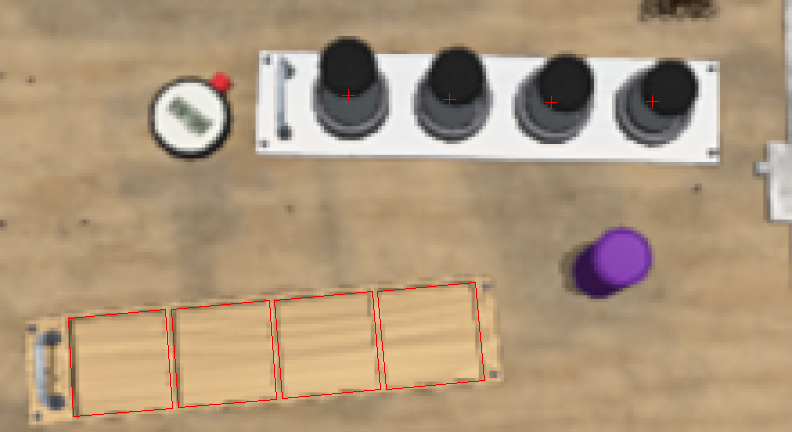

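The overlay matches the bays and the sockets. I'll use a fixed tool yaw of about 20° so the gripper body stays clear of the purple tube. I move above tube 4 first.

Request:
drive_tool --motion '[{"hand":8.8,"xyz":[-5.7,-2.6,0.7],"twist":[0,0,9]},{"hand":8.8,"xyz":[-11.4,-5.1,1.5],"twist":[0,0,18]},{"hand":8.8,"xyz":[-17.1,-7.7,2.2],"twist":[0,0,27]},{"hand":8.8,"xyz":[-22.8,-10.2,3],"twist":[0,0,36]},{"hand":8.8,"xyz":[-28.5,-12.8,3.7],"twist":[0,0,44]}]'

```text
time_s: 0.72
position: [0.4408, 0.2542, 0.3676]
ee_rot: [-1.808, -2.569, 0.0]
contact_force: [0.1, 0.6, 0.5]
width: 0.0879
```

```bash
cat > go.py <<'E'
import sys,numpy as np
from rig import env
from scipy.spatial.transform import Rotation as Ro
T={"t4":(.6445,.0105),"t3":(.6422,-.059),"t2":(.641,-.129),"t1":(.641,-.199),"b4":(.480,-.047),"b3":(.473,.023),"b2":(.4666,.092),"b1":(.460,.162)}
s=env.get_state();R=Ro.from_rotvec(s["ee_rot"]);M=R.as_matrix()
print("t",round(s["time_s"],2),"pos",np.round(s["position"],4),"yaw",np.degrees(np.arctan2(M[1,1],M[0,1])).round(2),"tilt z",M[:,2].round(4),"F",np.round(s["contact_force"],1),"w",round(s["width"],4))
p=np.array(s["position"])
for a in sys.argv[1:]:
    n,z=a.split(":");g=np.array([*T[n],float(z)]);print(a,"shift cm",(M.T@(g-p)*100).round(2));p=g
E
python3 go.py t4:.33 t4:.223
```

```text
t 0.72 pos [0.4408 0.2542 0.3676] yaw 19.73 tilt z [-5.e-04 -1.e-04 -1.e+00] F [0.1 0.6 0.5] w 0.0879
t4:.33 shift cm [-29.82  10.95   3.75]
t4:.223 shift cm [-0.   0.  10.7]
```

Request:
drive_tool --motion '[{"hand":8.8,"xyz":[-5.5,2,0.7]},{"hand":8.8,"xyz":[-11,4,1.4]},{"hand":8.8,"xyz":[-16.5,6,2.1]},{"hand":8.8,"xyz":[-22,8,2.8]},{"hand":8.8,"xyz":[-27.5,10,3.7]}]'

```text
schema error: expected keys hand, xyz, twist
```

Request:
drive_tool --motion '[{"hand":8.8,"xyz":[-2.3,0.9,0]},{"hand":8.8,"xyz":[-2.3,0.9,0]}]'

```text
schema error: expected keys hand, xyz, twist
```

```bash
python3 go.py t4:.33 t4:.223
python3 - <<'E'
from h import *
p,d=env.snapshot("top");q,d=env.snapshot("side")
cv2.imwrite("pics/a1.png",np.hstack([p[60:260,120:400],q[40:240,180:460]]))
E
```

```text
t 0.72 pos [0.4408 0.2542 0.3676] yaw 19.73 tilt z [-5.e-04 -1.e-04 -1.e+00] F [0.1 0.6 0.5] w 0.0879
t4:.33 shift cm [-29.82  10.95   3.75]
t4:.223 shift cm [-0.   0.  10.7]
```

View pics/a1.png

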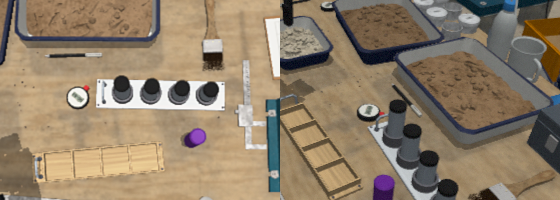

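Both move calls were refused because the twist key was missing, so the scene in this picture is unchanged. I'll resend with all the keys.

Request:
drive_tool --motion '[{"hand":8.8,"xyz":[-5.5,2,0.7],"twist":[0,0,0]},{"hand":8.8,"xyz":[-11,4,1.4],"twist":[0,0,0]},{"hand":8.8,"xyz":[-16.5,6,2.1],"twist":[0,0,0]},{"hand":8.8,"xyz":[-22,8,2.8],"twist":[0,0,0]},{"hand":8.8,"xyz":[-27.5,10,3.7],"twist":[0,0,0]}]'

```text
time_s: 1.45
position: [0.6287, 0.0309, 0.3307]
ee_rot: [-1.8, -2.574, -0.0]
contact_force: [-0.3, 1.8, -0.3]
width: 0.0883
```

Request:
drive_tool --motion '[{"hand":8.8,"xyz":[-2.3,0.9,0],"twist":[0,0,0]},{"hand":8.8,"xyz":[-2.3,0.9,0],"twist":[0,0,0]}]'

```text
time_s: 1.7
position: [0.6446, 0.0126, 0.3301]
ee_rot: [-1.803, -2.572, 0.001]
contact_force: [-0.2, 0.9, -0.7]
width: 0.0882
```

```bash
python3 go.py t4:.33 t4:.223
python3 - <<'E'
from h import *
p,d=env.snapshot("top");q,d=env.snapshot("side")
cv2.imwrite("pics/a2.png",np.hstack([p[60:260,120:400],q[40:240,180:460]]))
E
```

```text
t 1.7 pos [0.6446 0.0126 0.3301] yaw 19.94 tilt z [-1.1e-03  3.0e-04 -1.0e+00] F [-0.2  0.9 -0.7] w 0.0882
t4:.33 shift cm [-0.19 -0.08  0.01]
t4:.223 shift cm [-1.00e-02  1.00e-02  1.07e+01]
```

View pics/a2.png

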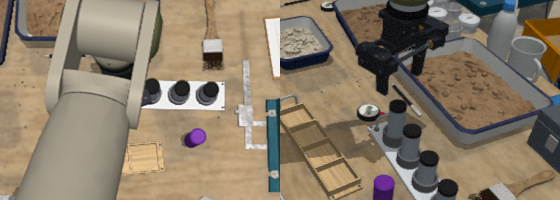

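The arm hides the top view, but the side view shows the open gripper high above tube 4, at (395,130) in the picture. I'll descend and close.

Request:
drive_tool --motion '[{"hand":8.8,"xyz":[-0.2,0,4],"twist":[0,0,0]},{"hand":8.8,"xyz":[-0.2,0,7.5],"twist":[0,0,0]},{"hand":8.8,"xyz":[-0.2,0,10],"twist":[0,0,0]},{"hand":8.8,"xyz":[-0.2,0,10.7],"twist":[0,0,0]},{"hand":5.0,"xyz":[-0.2,0,10.7],"twist":[0,0,0]}]'

```text
time_s: 2.42
position: [0.6447, 0.0122, 0.2247]
ee_rot: [1.8, 2.574, 0.0]
contact_force: [0.2, -0.1, -0.3]
width: 0.0801
```

Request:
drive_tool --motion '[{"hand":3.0,"xyz":[0,0,0],"twist":[0,0,0]},{"hand":3.0,"xyz":[0,0,0],"twist":[0,0,0]},{"hand":3.0,"xyz":[0,0,0],"twist":[0,0,0]},{"hand":3.0,"xyz":[0,0,0],"twist":[0,0,0]}]'

```text
time_s: 2.92
position: [0.6448, 0.0113, 0.2242]
ee_rot: [1.802, 2.573, 0.0]
contact_force: [-0.1, -0.6, 0.2]
width: 0.0403
```

```bash
python3 go.py t4:.355 b4:.355 b4:.222
python3 - <<'E'
from h import *
q,d=env.snapshot("side");W=cloud("side",d)
cv2.imwrite("pics/a3.png",cv2.resize(q[80:240,220:420],None,fx=3,fy=3))
E
```

```text
t 2.92 pos [0.6448 0.0113 0.2242] yaw 19.99 tilt z [ 2.e-04 -1.e-04 -1.e+00] F [-0.1 -0.6  0.2] w 0.0403
t4:.355 shift cm [ -0.06  -0.06 -13.08]
b4:.355 shift cm [  0.22 -17.42  -0.  ]
b4:.222 shift cm [ 0.  -0.  13.3]
```

View pics/a3.png

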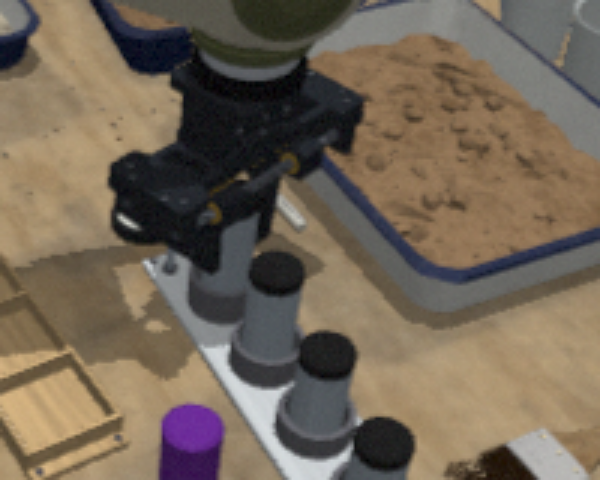

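The fingers straddle tube 4 (about (235,250) in the crop) and are still closing. I'll finish the close, then lift.

Request:
drive_tool --motion '[{"hand":3.0,"xyz":[0,0,0],"twist":[0,0,0]},{"hand":3.0,"xyz":[0,0,0],"twist":[0,0,0]},{"hand":3.0,"xyz":[0,0,0],"twist":[0,0,0]}]'

```text
time_s: 3.35
position: [0.6448, 0.0113, 0.2241]
ee_rot: [1.802, 2.573, -0.0]
contact_force: [-1.3, 0.1, 1.0]
width: 0.0375
```

Request:
drive_tool --motion '[{"hand":3.0,"xyz":[0,0,-2],"twist":[0,0,0]},{"hand":3.0,"xyz":[0,0,-5],"twist":[0,0,0]},{"hand":3.0,"xyz":[0,0,-8.5],"twist":[0,0,0]},{"hand":3.0,"xyz":[0,0,-12],"twist":[0,0,0]},{"hand":3.0,"xyz":[0,0,-13.1],"twist":[0,0,0]}]'

```text
time_s: 3.98
position: [0.6448, 0.0114, 0.3566]
ee_rot: [1.8, 2.571, 0.002]
contact_force: [-0.0, 0.6, -1.6]
width: 0.0375
```

```bash
python3 go.py b4:.355 b4:.220
```

```text
t 3.98 pos [0.6448 0.0114 0.3566] yaw 20.0 tilt z [ 2.9e-03 -4.0e-04 -1.0e+00] F [-0.   0.6 -1.6] w 0.0375
b4:.355 shift cm [  0.15 -17.49   0.12]
b4:.220 shift cm [ 0.02 -0.03 13.5 ]
```

Request:
drive_tool --motion '[{"hand":3.0,"xyz":[0,-2,0],"twist":[0,0,0]},{"hand":3.0,"xyz":[0,-6.5,0],"twist":[0,0,0]},{"hand":3.0,"xyz":[0.1,-11.5,0],"twist":[0,0,0]},{"hand":3.0,"xyz":[0.15,-16,0],"twist":[0,0,0]},{"hand":3.0,"xyz":[0.15,-17.5,0],"twist":[0,0,0]}]'

```text
time_s: 4.6
position: [0.4781, -0.0474, 0.3542]
ee_rot: [-1.802, -2.571, 0.001]
contact_force: [0.6, -0.0, -2.2]
width: 0.0373
```

Request:
drive_tool --motion '[{"hand":3.0,"xyz":[0,0,3],"twist":[0,0,0]},{"hand":3.0,"xyz":[0,0,7],"twist":[0,0,0]},{"hand":3.0,"xyz":[0,0,10],"twist":[0,0,0]},{"hand":3.0,"xyz":[0,0,11.5],"twist":[0,0,0]},{"hand":3.0,"xyz":[0,0,11.5],"twist":[0,0,0]}]'

```text
time_s: 5.22
position: [0.4802, -0.047, 0.2386]
ee_rot: [-1.8, -2.571, 0.001]
contact_force: [0.4, -0.5, -1.9]
width: 0.0374
```

```bash
python3 go.py b4:.220
python3 - <<'E'
from h import *
q,d=env.snapshot("side")
cv2.imwrite("pics/a4.png",cv2.resize(q[80:260,140:340],None,fx=3,fy=3))
E
```

```text
t 5.22 pos [ 0.4802 -0.047   0.2386] yaw 20.01 tilt z [-0.0027  0.0011 -1.    ] F [ 0.4 -0.5 -1.9] w 0.0374
b4:.220 shift cm [ 0.   -0.01  1.86]
```

View pics/a4.png

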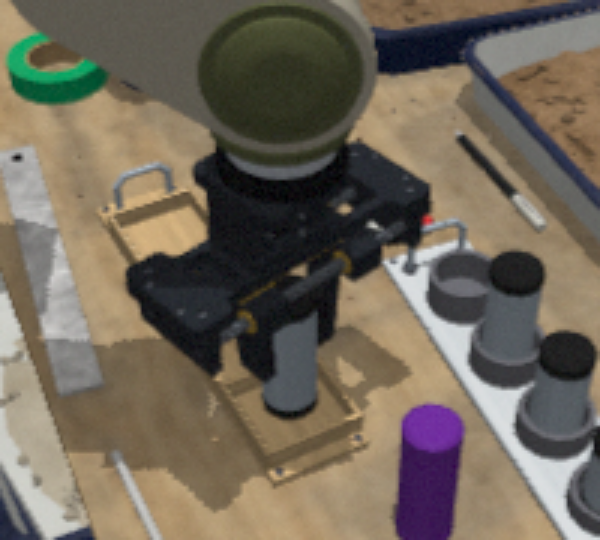

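The tube is upright over the end bay, its bottom at crop (290,408), inside the walls. I'll lower it onto the floor.

Request:
drive_tool --motion '[{"hand":3.0,"xyz":[0,0,1.0],"twist":[0,0,0]},{"hand":3.0,"xyz":[0,0,1.6],"twist":[0,0,0]},{"hand":3.0,"xyz":[0,0,1.8],"twist":[0,0,0]},{"hand":3.0,"xyz":[0,0,1.8],"twist":[0,0,0]}]'

```text
time_s: 5.78
position: [0.4799, -0.0471, 0.222]
ee_rot: [1.802, 2.573, -0.0]
contact_force: [0.9, 0.7, -1.6]
width: 0.0371
```

Request:
drive_tool --motion '[{"hand":3.0,"xyz":[0,0,0.1],"twist":[0,0,0]},{"hand":3.0,"xyz":[0,0,0.15],"twist":[0,0,0]}]'

```text
time_s: 6.02
position: [0.4799, -0.0471, 0.2206]
ee_rot: [1.802, 2.573, 0.0]
contact_force: [0.6, -0.4, -1.9]
width: 0.0373
```

Request:
drive_tool --motion '[{"hand":3.0,"xyz":[0,0,0.05],"twist":[0,0,0]},{"hand":3.0,"xyz":[0,0,0.1],"twist":[0,0,0]},{"hand":3.0,"xyz":[0,0,0.1],"twist":[0,0,0]}]'

```text
time_s: 6.4
position: [0.4799, -0.0471, 0.22]
ee_rot: [1.802, 2.573, 0.0]
contact_force: [-1.4, 0.3, 4.7]
width: 0.0372
```

The tube is on the floor: the force turned to +4.7 N at z = 0.220, as predicted. I'll release and rise.

Request:
drive_tool --motion '[{"hand":6.5,"xyz":[0,0,0],"twist":[0,0,0]},{"hand":6.5,"xyz":[0,0,0],"twist":[0,0,0]},{"hand":6.5,"xyz":[0,0,0],"twist":[0,0,0]},{"hand":7.5,"xyz":[0,0,-2],"twist":[0,0,0]},{"hand":8.8,"xyz":[0,0,-6],"twist":[0,0,0]}]'

```text
time_s: 7.02
position: [0.4797, -0.0471, 0.2792]
ee_rot: [-1.8, -2.571, 0.001]
contact_force: [1.3, -0.0, 0.4]
width: 0.0829
```

```bash
python3 go.py t3:.33 t3:.217
```

```text
t 7.03 pos [ 0.4797 -0.0471  0.2792] yaw 19.99 tilt z [-0.0032  0.0012 -1.    ] F [ 1.3 -0.   0.4] w 0.0829
t3:.33 shift cm [-6.66 14.85 -5.13]
t3:.217 shift cm [-0.02  0.03 11.3 ]
```

Request:
drive_tool --motion '[{"hand":8.8,"xyz":[0,0,-5.1],"twist":[0,0,0]},{"hand":8.8,"xyz":[-2,4.5,-5.1],"twist":[0,0,0]},{"hand":8.8,"xyz":[-4.5,10,-5.1],"twist":[0,0,0]},{"hand":8.8,"xyz":[-6.65,14.85,-5.1],"twist":[0,0,0]},{"hand":8.8,"xyz":[-6.65,14.85,-5.1],"twist":[0,0,0]}]'

```text
time_s: 7.65
position: [0.6443, -0.059, 0.3288]
ee_rot: [-1.801, -2.573, 0.0]
contact_force: [-0.8, -0.0, 0.5]
width: 0.0883
```

Request:
drive_tool --motion '[{"hand":8.8,"xyz":[0,0,4],"twist":[0,0,0]},{"hand":8.8,"xyz":[0,0,8],"twist":[0,0,0]},{"hand":8.8,"xyz":[0,0,10.7],"twist":[0,0,0]},{"hand":8.8,"xyz":[0,0,11.4],"twist":[0,0,0]},{"hand":6.0,"xyz":[0,0,11.4],"twist":[0,0,0]}]'

```text
time_s: 8.28
position: [0.642, -0.0588, 0.2171]
ee_rot: [1.802, 2.573, 0.0]
contact_force: [0.2, 0.6, 0.8]
width: 0.0798
```

```bash
python3 go.py t3:.217
```

```text
t 8.28 pos [ 0.642  -0.0588  0.2171] yaw 20.0 tilt z [ 3.e-04 -1.e-04 -1.e+00] F [0.2 0.6 0.8] w 0.0798
t3:.217 shift cm [-0.02  0.02  0.01]
```

Request:
drive_tool --motion '[{"hand":3.0,"xyz":[0,0,0],"twist":[0,0,0]},{"hand":3.0,"xyz":[0,0,0],"twist":[0,0,0]},{"hand":3.0,"xyz":[0,0,0],"twist":[0,0,0]},{"hand":3.0,"xyz":[0,0,0],"twist":[0,0,0]},{"hand":3.0,"xyz":[0,0,0],"twist":[0,0,0]}]'

```text
time_s: 8.9
position: [0.6422, -0.0588, 0.2166]
ee_rot: [1.802, 2.573, 0.0]
contact_force: [1.3, 1.2, 1.1]
width: 0.0374
```

Request:
drive_tool --motion '[{"hand":3.0,"xyz":[0,0,0],"twist":[0,0,0]},{"hand":3.0,"xyz":[0,0,0],"twist":[0,0,0]}]'

```text
time_s: 9.15
position: [0.6422, -0.0588, 0.2166]
ee_rot: [1.802, 2.573, 0.0]
contact_force: [-0.6, -0.3, 1.7]
width: 0.0373
```

Request:
drive_tool --motion '[{"hand":3.0,"xyz":[0,0,-2],"twist":[0,0,0]},{"hand":3.0,"xyz":[0,0,-5],"twist":[0,0,0]},{"hand":3.0,"xyz":[0,0,-9],"twist":[0,0,0]},{"hand":3.0,"xyz":[0,0,-13],"twist":[0,0,0]},{"hand":3.0,"xyz":[0,0,-14],"twist":[0,0,0]}]'

```text
time_s: 9.78
position: [0.6421, -0.0588, 0.3586]
ee_rot: [1.8, 2.57, 0.002]
contact_force: [-0.3, -0.1, -1.2]
width: 0.0374
```

```bash
python3 go.py b3:.355 b3:.213
```

```text
t 9.78 pos [ 0.6421 -0.0588  0.3586] yaw 20.0 tilt z [ 0.0038 -0.0011 -1.    ] F [-0.3 -0.1 -1.2] w 0.0374
b3:.355 shift cm [ 13.47 -13.1    0.28]
b3:.213 shift cm [ 0.03 -0.05 14.2 ]
```

Request:
drive_tool --motion '[{"hand":3.0,"xyz":[1.8,-1.7,0],"twist":[0,0,0]},{"hand":3.0,"xyz":[5.2,-5.0,0],"twist":[0,0,0]},{"hand":3.0,"xyz":[9,-8.7,0],"twist":[0,0,0]},{"hand":3.0,"xyz":[12.2,-11.9,0],"twist":[0,0,0]},{"hand":3.0,"xyz":[13.5,-13.1,0],"twist":[0,0,0]}]'

```text
time_s: 10.4
position: [0.4707, 0.0243, 0.3553]
ee_rot: [-1.799, -2.572, 0.002]
contact_force: [0.3, -0.1, -1.7]
width: 0.0372
```

Request:
drive_tool --motion '[{"hand":3.0,"xyz":[0,0,3],"twist":[0,0,0]},{"hand":3.0,"xyz":[0,0,7],"twist":[0,0,0]},{"hand":3.0,"xyz":[0,0,10.5],"twist":[0,0,0]},{"hand":3.0,"xyz":[0,0,12.5],"twist":[0,0,0]},{"hand":3.0,"xyz":[0,0,12.5],"twist":[0,0,0]}]'

```text
time_s: 11.02
position: [0.4723, 0.0233, 0.2296]
ee_rot: [-1.799, -2.57, 0.003]
contact_force: [0.5, -0.8, -1.5]
width: 0.0376
```

```bash
python3 go.py b3:.2126
python3 - <<'E'
from h import *
q,d=env.snapshot("side")
cv2.imwrite("pics/a5.png",cv2.resize(q[80:260,140:340],None,fx=3,fy=3))
E
```

```text
t 11.03 pos [0.4723 0.0233 0.2296] yaw 19.99 tilt z [-0.0048  0.001  -1.    ] F [ 0.5 -0.8 -1.5] w 0.0376
b3:.2126 shift cm [-0.06  0.06  1.7 ]
```

View pics/a5.png

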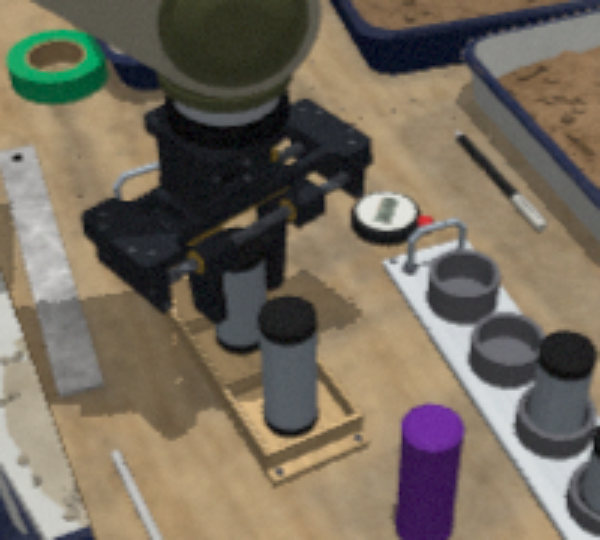

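Tube 4 stands in the end bay at (290,365), and tube 3 hangs over the next bay at (243,300). I'll lower it.

Request:
drive_tool --motion '[{"hand":3.0,"xyz":[0,0,0.9],"twist":[0,0,0]},{"hand":3.0,"xyz":[0,0,1.5],"twist":[0,0,0]},{"hand":3.0,"xyz":[0,0,1.65],"twist":[0,0,0]},{"hand":3.0,"xyz":[0,0,1.7],"twist":[0,0,0]},{"hand":3.0,"xyz":[0,0,1.75],"twist":[0,0,0]}]'

```text
time_s: 11.7
position: [0.4729, 0.0232, 0.2141]
ee_rot: [1.802, 2.573, 0.0]
contact_force: [-0.5, 0.4, -1.7]
width: 0.0377
```

Request:
drive_tool --motion '[{"hand":3.0,"xyz":[0,0,0.0],"twist":[0,0,0]},{"hand":3.0,"xyz":[0,0,0.05],"twist":[0,0,0]}]'

```text
time_s: 11.95
position: [0.4729, 0.0232, 0.2136]
ee_rot: [1.802, 2.573, 0.0]
contact_force: [0.2, 0.5, -0.9]
width: 0.0374
```

Request:
drive_tool --motion '[{"hand":3.0,"xyz":[0,0,0.1],"twist":[0,0,0]},{"hand":3.0,"xyz":[0,0,0.15],"twist":[0,0,0]},{"hand":3.0,"xyz":[0,0,0.15],"twist":[0,0,0]}]'

```text
time_s: 12.32
position: [0.4729, 0.0233, 0.2125]
ee_rot: [1.802, 2.573, 0.0]
contact_force: [-1.9, -0.4, 7.2]
width: 0.0373
```

Request:
drive_tool --motion '[{"hand":6.5,"xyz":[0,0,0],"twist":[0,0,0]},{"hand":6.5,"xyz":[0,0,0],"twist":[0,0,0]},{"hand":6.5,"xyz":[0,0,0],"twist":[0,0,0]},{"hand":7.5,"xyz":[0,0,-2],"twist":[0,0,0]},{"hand":8.8,"xyz":[0,0,-6],"twist":[0,0,0]}]'

```text
time_s: 12.95
position: [0.4728, 0.0232, 0.2717]
ee_rot: [-1.8, -2.571, 0.002]
contact_force: [-0.4, 0.4, 0.8]
width: 0.0828
```

```bash
python3 go.py t2:.33 t2:.213
```

```text
t 12.95 pos [0.4728 0.0232 0.2717] yaw 19.99 tilt z [-3.4e-03  7.0e-04 -1.0e+00] F [-0.4  0.4  0.8] w 0.0828
t2:.33 shift cm [-20.05  10.59  -5.9 ]
t2:.213 shift cm [-0.02  0.03 11.7 ]
```

Request:
drive_tool --motion '[{"hand":8.8,"xyz":[0,0,-5.9],"twist":[0,0,0]},{"hand":8.8,"xyz":[-5,2.6,-5.9],"twist":[0,0,0]},{"hand":8.8,"xyz":[-10,5.3,-5.9],"twist":[0,0,0]},{"hand":8.8,"xyz":[-15,7.9,-5.9],"twist":[0,0,0]},{"hand":8.8,"xyz":[-20.05,10.6,-5.9],"twist":[0,0,0]}]'

```text
time_s: 13.58
position: [0.6422, -0.1302, 0.3308]
ee_rot: [-1.802, -2.573, -0.0]
contact_force: [0.4, 1.5, 0.1]
width: 0.0881
```

```bash
python3 go.py t2:.213
```

```text
t 13.57 pos [ 0.6422 -0.1302  0.3308] yaw 19.99 tilt z [-2.e-04  2.e-04 -1.e+00] F [0.4 1.5 0.1] w 0.0881
t2:.213 shift cm [ 0.15 -0.07 11.78]
```

Request:
drive_tool --motion '[{"hand":8.8,"xyz":[0,0,3],"twist":[0,0,0]},{"hand":8.8,"xyz":[0,0,7.5],"twist":[0,0,0]},{"hand":8.8,"xyz":[0,0,10.8],"twist":[0,0,0]},{"hand":8.8,"xyz":[0,0,11.7],"twist":[0,0,0]},{"hand":6.0,"xyz":[0,0,11.7],"twist":[0,0,0]}]'

```text
time_s: 14.2
position: [0.6413, -0.1289, 0.2143]
ee_rot: [1.802, 2.573, 0.0]
contact_force: [0.3, 0.4, 0.6]
width: 0.0802
```

Request:
drive_tool --motion '[{"hand":3.0,"xyz":[0,0,0],"twist":[0,0,0]},{"hand":3.0,"xyz":[0,0,0],"twist":[0,0,0]},{"hand":3.0,"xyz":[0,0,0],"twist":[0,0,0]},{"hand":3.0,"xyz":[0,0,0],"twist":[0,0,0]},{"hand":3.0,"xyz":[0,0,0],"twist":[0,0,0]}]'

```text
time_s: 14.82
position: [0.6411, -0.1289, 0.2142]
ee_rot: [1.802, 2.573, 0.0]
contact_force: [-0.5, -0.4, 1.7]
width: 0.0372
```

Request:
drive_tool --motion '[{"hand":3.0,"xyz":[0,0,0],"twist":[0,0,0]},{"hand":3.0,"xyz":[0,0,0],"twist":[0,0,0]}]'

```text
time_s: 15.08
position: [0.6411, -0.1289, 0.2142]
ee_rot: [1.802, 2.573, 0.0]
contact_force: [-1.4, -0.3, 2.0]
width: 0.0376
```

```bash
python3 go.py
```

```text
t 15.07 pos [ 0.6411 -0.1289  0.2142] yaw 20.0 tilt z [ 2.e-04 -1.e-04 -1.e+00] F [-1.4 -0.3  2. ] w 0.0376
```

Request:
drive_tool --motion '[{"hand":3.0,"xyz":[0,0,-2],"twist":[0,0,0]},{"hand":3.0,"xyz":[0,0,-5],"twist":[0,0,0]},{"hand":3.0,"xyz":[0,0,-9],"twist":[0,0,0]},{"hand":3.0,"xyz":[0,0,-13],"twist":[0,0,0]},{"hand":3.0,"xyz":[0,0,-14],"twist":[0,0,0]}]'

```text
time_s: 15.7
position: [0.6411, -0.1288, 0.3561]
ee_rot: [1.8, 2.57, 0.001]
contact_force: [-1.0, 0.0, -2.2]
width: 0.0376
```

```bash
python3 go.py b2:.354
```

```text
t 15.7 pos [ 0.6411 -0.1288  0.3561] yaw 20.01 tilt z [ 0.0036 -0.0014 -1.    ] F [-1.   0.  -2.2] w 0.0376
b2:.354 shift cm [26.72 -8.84  0.11]
```

Request:
drive_tool --motion '[{"hand":3.0,"xyz":[1.3,-0.4,0],"twist":[0,0,0]},{"hand":3.0,"xyz":[4.5,-1.5,0],"twist":[0,0,0]},{"hand":3.0,"xyz":[9,-3,0],"twist":[0,0,0]},{"hand":3.0,"xyz":[13.5,-4.5,0],"twist":[0,0,0]},{"hand":3.0,"xyz":[18,-6,0],"twist":[0,0,0]}]'

```text
time_s: 16.32
position: [0.5212, 0.0213, 0.3519]
ee_rot: [-1.8, -2.57, 0.002]
contact_force: [-0.1, -0.0, -0.7]
width: 0.0375
```

Request:
drive_tool --motion '[{"hand":3.0,"xyz":[4.2,-1.4,0],"twist":[0,0,0]},{"hand":3.0,"xyz":[7.2,-2.4,0],"twist":[0,0,0]},{"hand":3.0,"xyz":[8.7,-2.85,0],"twist":[0,0,0]},{"hand":3.0,"xyz":[8.7,-2.85,0],"twist":[0,0,0]}]'

```text
time_s: 16.82
position: [0.4662, 0.0922, 0.3533]
ee_rot: [-1.8, -2.574, 0.001]
contact_force: [-0.1, -0.6, -0.7]
width: 0.0372
```

Request:
drive_tool --motion '[{"hand":3.0,"xyz":[0,0,3],"twist":[0,0,0]},{"hand":3.0,"xyz":[0,0,7],"twist":[0,0,0]},{"hand":3.0,"xyz":[0,0,10.5],"twist":[0,0,0]},{"hand":3.0,"xyz":[0,0,12.5],"twist":[0,0,0]},{"hand":3.0,"xyz":[0,0,12.5],"twist":[0,0,0]}]'

```text
time_s: 17.45
position: [0.467, 0.0909, 0.2276]
ee_rot: [-1.802, -2.57, 0.003]
contact_force: [0.0, 0.3, -0.5]
width: 0.0374
```

```bash
python3 go.py b2:.2102
python3 - <<'E'
from h import *
q,d=env.snapshot("side")
cv2.imwrite("pics/a6.png",cv2.resize(q[80:260,140:340],None,fx=3,fy=3))
E
```

```text
t 17.45 pos [0.467  0.0909 0.2276] yaw 19.94 tilt z [-3.2e-03  1.0e-04 -1.0e+00] F [ 0.   0.3 -0.5] w 0.0374
b2:.2102 shift cm [0.11 0.   1.74]
```

View pics/a6.png

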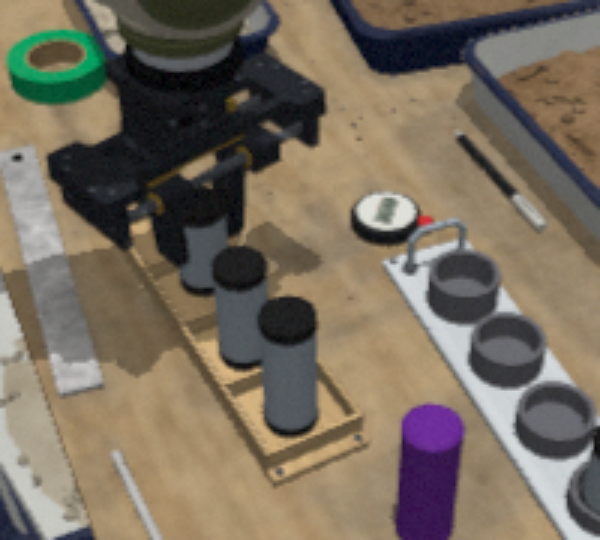

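Tubes 4 and 3 stand upright in the end bays at (290,365) and (242,308), and tube 2 hangs over the third bay at (205,250).

Request:
drive_tool --motion '[{"hand":3.0,"xyz":[0.1,0,0.9],"twist":[0,0,0]},{"hand":3.0,"xyz":[0.1,0,1.5],"twist":[0,0,0]},{"hand":3.0,"xyz":[0.1,0,1.65],"twist":[0,0,0]},{"hand":3.0,"xyz":[0.1,0,1.75],"twist":[0,0,0]},{"hand":3.0,"xyz":[0.1,0,1.75],"twist":[0,0,0]}]'

```text
time_s: 18.12
position: [0.4663, 0.0927, 0.2116]
ee_rot: [1.802, 2.573, 0.0]
contact_force: [0.2, 0.5, -1.5]
width: 0.0372
```

Request:
drive_tool --motion '[{"hand":3.0,"xyz":[0,0,0.05],"twist":[0,0,0]},{"hand":3.0,"xyz":[0,0,0.08],"twist":[0,0,0]}]'

```text
time_s: 18.38
position: [0.4663, 0.0927, 0.2108]
ee_rot: [1.802, 2.573, 0.0]
contact_force: [-0.3, 0.5, -1.3]
width: 0.0376
```

Request:
drive_tool --motion '[{"hand":3.0,"xyz":[0,0,0.05],"twist":[0,0,0]},{"hand":3.0,"xyz":[0,0,0.1],"twist":[0,0,0]},{"hand":3.0,"xyz":[0,0,0.1],"twist":[0,0,0]}]'

```text
time_s: 18.75
position: [0.4662, 0.0927, 0.2101]
ee_rot: [1.802, 2.573, 0.0]
contact_force: [-2.5, 0.5, 5.9]
width: 0.0374
```

Request:
drive_tool --motion '[{"hand":6.5,"xyz":[0,0,0],"twist":[0,0,0]},{"hand":6.5,"xyz":[0,0,0],"twist":[0,0,0]},{"hand":6.5,"xyz":[0,0,0],"twist":[0,0,0]},{"hand":7.5,"xyz":[0,0,-2],"twist":[0,0,0]},{"hand":8.8,"xyz":[0,0,-6],"twist":[0,0,0]}]'

```text
time_s: 19.38
position: [0.4661, 0.0926, 0.2694]
ee_rot: [-1.801, -2.571, 0.003]
contact_force: [0.7, 0.2, 0.6]
width: 0.0831
```

```bash
python3 go.py t1:.33 t1:.205
```

```text
t 19.38 pos [0.4661 0.0926 0.2694] yaw 19.99 tilt z [-3.4e-03  2.0e-04 -1.0e+00] F [0.7 0.2 0.6] w 0.0831
t1:.33 shift cm [-33.38   6.45  -6.12]
t1:.205 shift cm [-0.02  0.04 12.5 ]
```

Request:
drive_tool --motion '[{"hand":8.8,"xyz":[0,0,-6.1],"twist":[0,0,0]},{"hand":8.8,"xyz":[-5,1,-6.1],"twist":[0,0,0]},{"hand":8.8,"xyz":[-10,2,-6.1],"twist":[0,0,0]},{"hand":8.8,"xyz":[-15,3,-6.1],"twist":[0,0,0]},{"hand":8.8,"xyz":[-20,4,-6.1],"twist":[0,0,0]}]'

```text
time_s: 20.0
position: [0.5729, -0.0831, 0.3306]
ee_rot: [-1.802, -2.573, -0.0]
contact_force: [0.0, 0.4, 0.1]
width: 0.088
```

Request:
drive_tool --motion '[{"hand":8.8,"xyz":[-5,1,0],"twist":[0,0,0]},{"hand":8.8,"xyz":[-10,1.9,0],"twist":[0,0,0]},{"hand":8.8,"xyz":[-13.4,2.45,0],"twist":[0,0,0]},{"hand":8.8,"xyz":[-13.4,2.45,0],"twist":[0,0,0]},{"hand":8.8,"xyz":[-13.4,2.45,0],"twist":[0,0,0]}]'

```text
time_s: 20.62
position: [0.6408, -0.1984, 0.3304]
ee_rot: [-1.801, -2.573, -0.0]
contact_force: [0.5, -0.2, -0.5]
width: 0.0881
```

```bash
python3 go.py t1:.205
```

```text
t 20.62 pos [ 0.6408 -0.1984  0.3304] yaw 20.02 tilt z [-8.e-04  6.e-04 -1.e+00] F [ 0.5 -0.2 -0.5] w 0.0881
t1:.205 shift cm [-0.07  0.   12.54]
```

Request:
drive_tool --motion '[{"hand":8.8,"xyz":[0,0,4],"twist":[0,0,0]},{"hand":8.8,"xyz":[0,0,8.5],"twist":[0,0,0]},{"hand":8.8,"xyz":[0,0,11.7],"twist":[0,0,0]},{"hand":8.8,"xyz":[0,0,12.5],"twist":[0,0,0]},{"hand":6.0,"xyz":[0,0,12.5],"twist":[0,0,0]}]'

```text
time_s: 21.25
position: [0.6412, -0.1986, 0.2066]
ee_rot: [1.801, 2.574, 0.0]
contact_force: [-0.4, -0.0, -0.2]
width: 0.0804
```

Request:
drive_tool --motion '[{"hand":3.0,"xyz":[0,0,0],"twist":[0,0,0]},{"hand":3.0,"xyz":[0,0,0],"twist":[0,0,0]},{"hand":3.0,"xyz":[0,0,0],"twist":[0,0,0]},{"hand":3.0,"xyz":[0,0,0],"twist":[0,0,0]},{"hand":3.0,"xyz":[0,0,0],"twist":[0,0,0]}]'

```text
time_s: 21.88
position: [0.6411, -0.1992, 0.2058]
ee_rot: [1.802, 2.573, -0.0]
contact_force: [-0.7, 0.1, 1.7]
width: 0.0371
```

Request:
drive_tool --motion '[{"hand":3.0,"xyz":[0,0,0],"twist":[0,0,0]},{"hand":3.0,"xyz":[0,0,0],"twist":[0,0,0]}]'

```text
time_s: 22.12
position: [0.6411, -0.1992, 0.2058]
ee_rot: [1.802, 2.573, -0.0]
contact_force: [-0.4, 0.2, 1.4]
width: 0.0369
```

```bash
python3 go.py
```

```text
t 22.12 pos [ 0.6411 -0.1992  0.2058] yaw 20.0 tilt z [ 1.e-04 -1.e-04 -1.e+00] F [-0.4  0.2  1.4] w 0.0369
```

Placing height for tube 1 will be 0.2018. I'll lift.

Request:
drive_tool --motion '[{"hand":3.0,"xyz":[0,0,-2],"twist":[0,0,0]},{"hand":3.0,"xyz":[0,0,-5],"twist":[0,0,0]},{"hand":3.0,"xyz":[0,0,-9],"twist":[0,0,0]},{"hand":3.0,"xyz":[0,0,-13.5],"twist":[0,0,0]},{"hand":3.0,"xyz":[0,0,-14.8],"twist":[0,0,0]}]'

```text
time_s: 22.75
position: [0.6411, -0.1991, 0.3562]
ee_rot: [1.799, 2.57, 0.001]
contact_force: [0.3, 0.4, -1.4]
width: 0.0372
```

```bash
python3 go.py b1:.353
```

```text
t 22.75 pos [ 0.6411 -0.1991  0.3562] yaw 20.01 tilt z [ 0.0039 -0.0019 -1.    ] F [ 0.3  0.4 -1.4] w 0.0372
b1:.353 shift cm [40.12 -4.67  0.18]
```

Request:
drive_tool --motion '[{"hand":3.0,"xyz":[1.5,-0.2,0],"twist":[0,0,0]},{"hand":3.0,"xyz":[5,-0.6,0],"twist":[0,0,0]},{"hand":3.0,"xyz":[10,-1.2,0],"twist":[0,0,0]},{"hand":3.0,"xyz":[15,-1.7,0],"twist":[0,0,0]},{"hand":3.0,"xyz":[20,-2.3,0],"twist":[0,0,0]}]'

```text
time_s: 23.38
position: [0.5494, -0.017, 0.3514]
ee_rot: [-1.799, -2.57, 0.002]
contact_force: [1.3, -0.0, -0.6]
width: 0.0372
```

Request:
drive_tool --motion '[{"hand":3.0,"xyz":[5,-0.6,0],"twist":[0,0,0]},{"hand":3.0,"xyz":[10,-1.2,0],"twist":[0,0,0]},{"hand":3.0,"xyz":[14.5,-1.7,0],"twist":[0,0,0]},{"hand":3.0,"xyz":[18.3,-2.2,0],"twist":[0,0,0]},{"hand":3.0,"xyz":[20.1,-2.4,0],"twist":[0,0,0]}]'

```text
time_s: 24.0
position: [0.458, 0.1632, 0.3521]
ee_rot: [-1.798, -2.573, 0.003]
contact_force: [-0.1, 0.0, -1.4]
width: 0.0376
```

Request:
drive_tool --motion '[{"hand":3.0,"xyz":[0,0,3],"twist":[0,0,0]},{"hand":3.0,"xyz":[0,0,7],"twist":[0,0,0]},{"hand":3.0,"xyz":[0,0,11],"twist":[0,0,0]},{"hand":3.0,"xyz":[0,0,13.2],"twist":[0,0,0]},{"hand":3.0,"xyz":[0,0,13.2],"twist":[0,0,0]}]'

```text
time_s: 24.62
position: [0.4593, 0.1613, 0.2199]
ee_rot: [-1.801, -2.57, 0.005]
contact_force: [-0.4, 0.7, -0.0]
width: 0.0374
```

```bash
python3 go.py b1:.2018
python3 - <<'E'
from h import *
q,d=env.snapshot("side")
cv2.imwrite("pics/a7.png",cv2.resize(q[70:250,130:330],None,fx=3,fy=3))
E
```

```text
t 24.62 pos [0.4593 0.1613 0.2199] yaw 19.97 tilt z [-4.8e-03 -5.0e-04 -1.0e+00] F [-0.4  0.7 -0. ] w 0.0374
b1:.2018 shift cm [0.04 0.1  1.81]
```

View pics/a7.png

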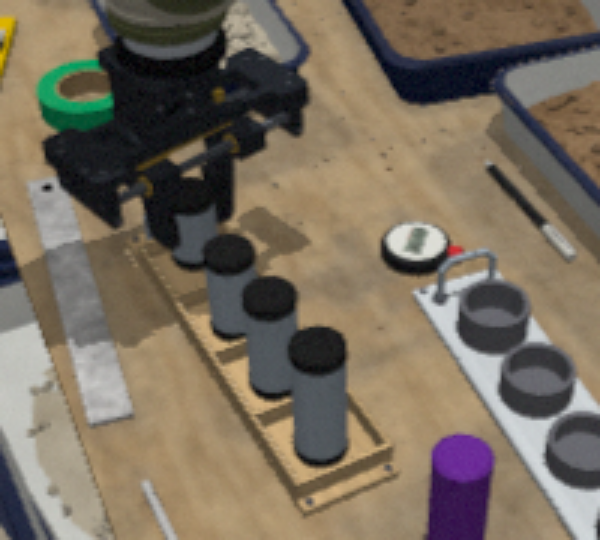

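Tubes 4, 3 and 2 stand in their bays at (320,395), (272,335) and (231,285), and tube 1 hangs over the bay by the loop at (195,225).

Request:
drive_tool --motion '[{"hand":3.0,"xyz":[0,0,0.9],"twist":[0,0,0]},{"hand":3.0,"xyz":[0,0,1.5],"twist":[0,0,0]},{"hand":3.0,"xyz":[0,0,1.65],"twist":[0,0,0]},{"hand":3.0,"xyz":[0,0,1.75],"twist":[0,0,0]},{"hand":3.0,"xyz":[0,0,1.75],"twist":[0,0,0]}]'

```text
time_s: 25.3
position: [0.4598, 0.1616, 0.2043]
ee_rot: [1.802, 2.573, 0.0]
contact_force: [0.1, 0.5, -1.2]
width: 0.0373
```

Request:
drive_tool --motion '[{"hand":3.0,"xyz":[0,0,0.05],"twist":[0,0,0]},{"hand":3.0,"xyz":[0,0,0.08],"twist":[0,0,0]}]'

```text
time_s: 25.55
position: [0.4598, 0.1616, 0.2034]
ee_rot: [1.802, 2.573, 0.0]
contact_force: [0.3, 0.1, -0.5]
width: 0.0374
```

Request:
drive_tool --motion '[{"hand":3.0,"xyz":[0,0,0.1],"twist":[0,0,0]},{"hand":3.0,"xyz":[0,0,0.17],"twist":[0,0,0]},{"hand":3.0,"xyz":[0,0,0.2],"twist":[0,0,0]},{"hand":3.0,"xyz":[0,0,0.2],"twist":[0,0,0]}]'

```text
time_s: 26.05
position: [0.4597, 0.1616, 0.2018]
ee_rot: [1.802, 2.573, 0.0]
contact_force: [-1.5, 0.2, 4.2]
width: 0.0371
```

Request:
drive_tool --motion '[{"hand":6.5,"xyz":[0,0,0],"twist":[0,0,0]},{"hand":6.5,"xyz":[0,0,0],"twist":[0,0,0]},{"hand":6.5,"xyz":[0,0,0],"twist":[0,0,0]},{"hand":7.5,"xyz":[0,0,-2],"twist":[0,0,0]},{"hand":8.8,"xyz":[0,0,-6],"twist":[0,0,0]}]'

```text
time_s: 26.68
position: [0.4596, 0.1615, 0.2611]
ee_rot: [-1.801, -2.571, 0.003]
contact_force: [0.3, -0.4, 0.2]
width: 0.083
```

Request:
drive_tool --motion '[{"hand":8.8,"xyz":[0,0,-6],"twist":[0,0,0]},{"hand":8.8,"xyz":[0,0,-12],"twist":[0,0,0]},{"hand":8.8,"xyz":[5,-1,-13],"twist":[0,0,0]},{"hand":8.8,"xyz":[10,-2,-13],"twist":[0,0,0]},{"hand":8.8,"xyz":[15,-3,-13],"twist":[0,0,0]}]'

```text
time_s: 27.3
position: [0.3793, 0.2934, 0.3916]
ee_rot: [1.803, 2.573, 0.001]
contact_force: [0.6, 0.1, 0.1]
width: 0.0881
```

Request:
drive_tool --motion '[{"hand":8.8,"xyz":[5,-1,0],"twist":[0,0,0]},{"hand":8.8,"xyz":[10,-2,0],"twist":[0,0,0]},{"hand":8.8,"xyz":[13,-3,0],"twist":[0,0,0]},{"hand":8.8,"xyz":[13,-3,0],"twist":[0,0,0]}]'

```text
time_s: 27.8
position: [0.3065, 0.4053, 0.3912]
ee_rot: [-1.798, -2.576, 0.001]
contact_force: [0.2, -0.1, -0.1]
width: 0.0882
```

```bash
python3 go.py
python3 - <<'E'
from h import *
p,d=env.snapshot("top");q,ds=env.snapshot("side")
W=cloud("top",d);z=W[...,2]
m=((z>.05)&(z<.14)&(W[...,0]>.4)&(W[...,0]<.73)&(W[...,1]>-.3)&(W[...,1]<.22)).astype(np.uint8)
k,l,st,ce=cv2.connectedComponentsWithStats(m,connectivity=4)
for i in range(1,k):
    if st[i,4]>25:
        Q=W[l==i];zm=np.nanpercentile(Q[:,2],95);T=Q[Q[:,2]>zm-.005];c,r=cv2.minEnclosingCircle(T[:,:2].astype(np.float32));print(ce[i].round(),zm.round(4),np.round(c,4),round(r,4))
cv2.imwrite("pics/fin.png",np.hstack([cv2.resize(p[100:280,130:370],None,fx=1.66,fy=1.66),cv2.resize(q[90:270,150:390],None,fx=1.66,fy=1.66)]))
E
```

```text
t 27.8 pos [0.3065 0.4053 0.3912] yaw 20.18 tilt z [-3.e-04 -2.e-04 -1.e+00] F [ 0.2 -0.1 -0.1] w 0.0882
[316. 197.] 0.1038 [ 0.5277 -0.1595] 0.019
[266. 216.] 0.1112 [ 0.4812 -0.046 ] 0.0185
[234. 219.] 0.0997 [0.474  0.0257] 0.0187
[205. 222.] 0.0876 [0.4673 0.0942] 0.0187
[175. 225.] 0.0759 [0.4605 0.163 ] 0.0185
```

View pics/fin.png

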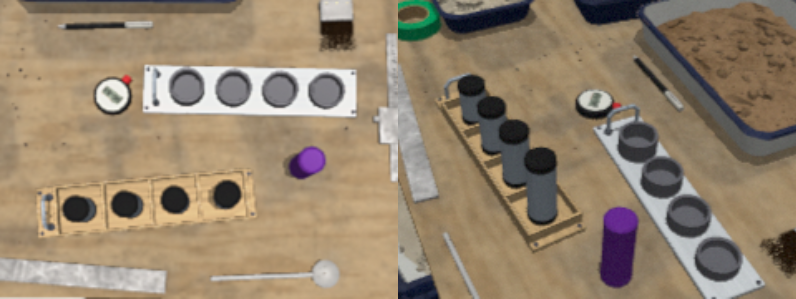

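All four tubes stand upright, one per bay: (78,208), (125,204), (174,199) and (227,194) in the top half. The sockets are empty and the purple tube hasn't moved. I'll hand in.

```bash
python3 -c "
from rig import env
print(env.hand_in())"
```

```text
the job is handed in; nothing more can be done
None
```

All four tubes are in the bench rack in reverse order, and the job is handed in at about 28 s. Tube 4, which stood next to the carrier's loop, is in the bay farthest from the rack's loop. Tubes 3 and 2 follow, and tube 1 is next to the rack's loop.

**Placing:** each tube was lowered until the wrist felt the bay floor (4–7 N) and then released, so none was dropped.

**Last checks:** the top camera shows each tube within about 2 mm of its bay centre. Tube tops are at 111, 100, 88 and 76 mm, which fits all four standing upright on the floor. The sockets are empty, the purple look-alike has not moved, and the arm is clear of everything.

**Disagreements:**
- The two cameras differed by about 5 mm along y, so I used a value between them.
- The rows turned out not to be centred on their plates, so I took the bay positions from the bay walls instead.
- Two move calls were refused for a missing key; nothing moved, and I resent them.

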